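# Set a plank out over the drip cup and hold it for oiling

## Task

First stand the small metal drip cup upright inside the taped square and let go of it, before the plank goes anywhere. Then slide the wooden plank straight along the top of its stand, never lifting it off, out over the cup until its leading end is level with the upright steel strip; by then it overhangs too far to stay by itself, so finish while still holding it with the gripper, level and flat on the stand. Leave the tin, the square plaque and the brush where they are.

Things in the scene. Friction and masses are not known exactly. Their poses are not given: they have to be found in the camera images.
- stand: fixed wooden stand: a stud offcut on edge, 38 mm wide (its x), 170 mm long (its y), top face 89 mm above the table, on a plywood foot 110 x 150 x 12 mm. Origin on the table under its centre. Its +y is the way the plank is to go out; the outer edge is at y = +85 mm.
- plank_mid (a point): centre of the loose wooden plank (half-way through its thickness, axes as plank): 64 mm wide (x), 300 mm long (y), 18 mm thick, 0.14 to 0.28 kg. It lies flat along the top of the stand, 13 mm wider than it on each side, its tail (-y) reaching out behind the stand; alone it tips once its centre is past an edge of the stand.
- plank: the same plank, origin at the centre of its underside.
- plank_end (a point): middle of the plank's leading end face (its +y end), 150 mm from plank_mid; axes as the plank's.
- square: square of tape flat on the table, outside 122 mm, inside 98 mm, beyond the outer edge of the stand, under where the plank will reach; origin at its centre, sides along its x and y, which are parallel to the stand's.
- gauge_top (a point): centre of the top of the fixed upright steel strip, the mark for the plank's end: 24 mm wide (x), 6 mm thick (y), 124 mm high, on a pale wooden foot 60 x 60 x 12 mm (set 12 mm to +x), beside the plank's way (18 mm clear of the plank's long side, on the stand's +x side). Axes parallel to the stand's: the plank's end is level with it when both have the same y.
- cup_mid (a point): centre of the open, loose, straight-sided metal cup: 56 mm across, 50 mm high, wall 4 mm, 0.09 kg; this point is 25 mm above its foot. It stands on the table left or right of the stand.
- cup: the same cup, origin at the centre of its foot.
- tin: bystander: closed tin of finish, 66 mm across, 110 mm high, standing on the table on the other side from the cup; origin at its foot.
- plaque: bystander: square wooden plaque 100 x 100 x 18 mm lying flat on the table beyond the stand; origin at the centre of its underside.
- brush: bystander: brush lying on the table beyond the stand; origin under its middle, length along its x.
Things that resemble listed ones, but are neither listed nor needed, are in the scene too. Leave any green look-alike of the part that bears gauge_top alone. Leave any orange or purple look-alike of the cup alone.

How it is judged:
On the way, in this order (a step that is already met when the one before it is completed fails the run):
1. the cup stands released inside the taped square while the plank has not yet been slid out (less than 60 mm over the stand's outer edge) (x of cup_mid in the frame of square between -0.02 and 0.02 m and y of cup_mid in the frame of square between -0.02 and 0.02 m and height (world z) of cup_mid below 0.029 m and angle between cup_mid's own z axis and vertical below 0.08 rad and contact force between the fingers and cup below 0.05 N and y of plank_end in the frame of stand below 0.145 m), for 0.2 s.
2. the plank's end is level with the strip, the plank flat on the stand and held (y of plank_end in the frame of gauge_top between -0.008 and 0.008 m and x of plank_end in the frame of stand between -0.015 and 0.015 m and angle between the y axis of plank_mid and the y axis of stand, either way round below 0.1 rad and angle between plank_mid's own z axis and vertical below 0.05 rad and height (world z) of plank_mid between 0.093 and 0.104 m and contact force between the fingers and plank above 0.5 N and linear speed of plank below 0.02 m/s), for 0.2 s.
At the end, for the whole second after the job is handed in: Cup upright, released, within 20 mm of the square's centre along each side. Plank held by the fingers (over 0.5 N), at rest; end within 8 mm of the strip, 15 mm of the stand's middle line; within 0.1 rad of the stand, tilt under 0.05 rad; centre 93 to 104 mm high (98 is flat) (all of step 2 and x of cup_mid in the frame of square between -0.02 and 0.02 m and y of cup_mid in the frame of square between -0.02 and 0.02 m and height (world z) of cup_mid below 0.029 m and angle between cup_mid's own z axis and vertical below 0.08 rad and contact force between the fingers and cup below 0.05 N); the arm keeps its last pose, push and grip.
It fails at once if the plank is lifted more than 15 mm off the stand (height (world z) of plank_mid above 0.113 m).
It fails at once if the plank falls or tips off (height (world z) of plank_mid below 0.08 m or angle between plank_mid's own z axis and vertical above 0.25 rad).
It fails at once if the tin is disturbed (moved over 20 mm or tipped) (distance of tin from where it was at the start of the episode above 0.02 m or angle between tin's own z axis and vertical above 0.2 rad).
It fails at once if the plaque is disturbed (moved over 20 mm) (distance of plaque from where it was at the start of the episode above 0.02 m).
It fails at once if the brush is disturbed (moved over 20 mm) (distance of brush from where it was at the start of the episode above 0.02 m).
It also fails if it takes over 54 s, if anything falls off the work surface, if the arm or the gripper's body presses on something with over 40 N, if the wrist force passes 120 N, or if a joint passes its speed limit or range.

## Robot

A 6-joint arm with a two-finger parallel gripper is mounted at the origin on the work surface. World frame = base frame: x ahead of the robot, y to its left, z up, the work surface at z = 0. Lengths are in m, angles in rad, forces in N, time in s.
With the tool pointing down it reaches from about 0.3 to 0.875 m from the base axis. Payload 6.4 kg.
Tool frame: the origin (TCP) lies between the finger pads; the fingertips stand 19 mm ahead of it and the grasp point (between the pads) is the TCP (ctrl.tips_ahead is the z of the fingertips in the tool frame, in m); z points along the fingers, y is the line along which they close (so a half turn about z gives the same grasp; the last joint's range is limited). The gripper opens to 85 mm and grips with 20 to 120 N. Pads are 22 mm wide; open, the fingers measure 114 mm over their backs; the gripper's body (76 mm by 85 mm) begins 54 mm behind the grasp point. The pads swing forward as they close: fully open they stand 13 mm farther back than shut.
Start: joints at [1.011, 0.181, 1.607, -0, 1.354, -0.206], TCP at [0.199, 0.539, 0.25] pointing down, gripper open.
Joint ranges: [-2.99, 2.99], [-0.89, 2.07], [0.3, 2.58], [-1.14, 4.28], [0, 2.63], [-3.12, 3.12]. Speed limits (rad/s): [2.57, 2.57, 3.01, 3.14, 3.14, 3.14].

## Interface

Orientations are given as a unit quaternion [w, x, y, z].
In Python, from bench import readout, vision, ctrl gives the robot as it stands.
- The arm moves only by the tool play_rows, never from a script. Its arguments are lists of equal length, an entry for each row: "xyz": the shift along the tool's x, y, z in mm, a list of three; "rot": the turn, a rotation vector about the tool's x, y, z in rad, a list of three; "grip": the opening, from 0 (shut) to 1 (fully open). In form: {"xyz": [[x, y, z], ...], "rot": [[rx, ry, rz], ...], "grip": [grip, ...]}. A call has exactly 10 rows; each row is the pose to reach, as a shift and turn from the pose commanded when the call began, along the tool's axes at that moment; what a row does not reach only later rows make up. A row lasts 1/8 s, in which the tool goes at most 62.5 mm and 10.7 degrees, less where a joint would pass 70% of its speed; a pose out of reach is approached as far as the arm can. A call with a gripper value outside its range is refused whole. The fingers move at their own pace and stop on an object; the grip force is fixed at half the most. Time passes only in rows, so rows that repeat a pose let the fingers close, or fill a call up. It gives the time, the measured TCP pose, the force, the opening and the grip force at its end, in the units of the state.
- readout.get_obs(): the state, without advancing time (a new reading comes with each control period).
- vision.camera(name): name is "scene" or "top"; returns a dict with "color" (480x640x3 uint8, red, green, blue), "depth" (480x640 float32, m along the optical axis (not along the pixel's ray), 0 where there is no reading), "camera_matrix" (3x3 intrinsics, pixels), "k1" (the pictures are not rectified: a ray, as slopes to the right and down, at radius r is drawn at 1 + k1 r^2 times it, then the intrinsics apply), "extrinsics" (4x4, takes a point from camera to world coordinates). Camera axes: x right, y down, z forward; pixel columns grow to the right and rows downward; lengths in m; the calibration is good to about 2 mm. A picture is of the moment at which its call begins.
- ctrl.hand_in(): hands the job in; it is judged then, once.
The state is a dict: "time_s": time; "q": joint angles; "dq": joint speeds; "joint_efforts": joint torques, N m; "eef_pos": TCP position; "eef_rot": TCP orientation; "wrist_force": force on the tool from outside, world axes, zero at the start; "torque": the same for the moment, N m; "opening": opening from 0.0 (shut) to 1.0 (fully open); "grasp_force": force on a finger pad.
Only numpy, scipy, OpenCV 4.12 (cv2) and the standard library are available. Lean on these libraries where they do the work, as an engineer would, in place of code of your own. Each camera call takes 0.05 s, during which the arm holds its last target. There are 200 camera calls.

## Working session

There is one attempt and no reset: what is moved stays moved. The work goes in short steps, Python scripts to look and compute and a tool call to move; the robot and the scene stay as the last step left them, time stands still between calls to the robot, and variables do not carry over. Pictures are saved under pics/ and viewed, at most 10 in all, crops included, and the job is handed in when it is done.

Besides the shell and the picture viewer there is one more tool, called after "Emit:" by a JSON object that holds its "fn" and its "kwargs", one argument or row to a line. play_rows: Moves the arm, as the interface text tells. Its arguments: {"type":"object","properties":{"xyz":{"type":"array","items":{"type":"array","items":{"type":"number"}}},"rot":{"type":"array","items":{"type":"array","items":{"type":"number"}}},"grip":{"type":"array","items":{"type":"number"}}},"required":["xyz","rot","grip"]}

```bash
mkdir -p pics
cat > h.py <<'E'
import numpy as np,cv2,pickle
from bench import readout,vision,ctrl
def grab(n,fn=None):
    d=vision.camera(n)
    if fn: cv2.imwrite('pics/'+fn,cv2.cvtColor(d['color'],cv2.COLOR_RGB2BGR)); pickle.dump(d,open('pics/'+fn+'.pkl','wb'))
    return d
def slopes(d,uv):
    K=np.array(d['camera_matrix']);k=float(d['k1'])
    p=np.atleast_2d(uv).astype(float)
    return cv2.undistortPoints(p[:,None],K,np.array([k,0,0,0,0.]))[:,0]
def plane(d,uv,z):
    s=slopes(d,uv);T=np.array(d['extrinsics'])
    r=np.c_[s,np.ones(len(s))]@T[:3,:3].T;o=T[:3,3]
    return o+r*((z-o[2])/r[:,2])[:,None]
def cloud(d):
    v,u=np.mgrid[:480,:640];s=slopes(d,np.c_[u.ravel(),v.ravel()]);z=d['depth'].ravel()
    T=np.array(d['extrinsics']);P=np.c_[s*z[:,None],z]@T[:3,:3].T+T[:3,3];P[z==0]=np.nan
    return P.reshape(480,640,3)
E
python3 - <<'E'
from h import *
for n in('scene','top'):
    d=grab(n,n+'0.png');print(n,np.round(d['extrinsics'],3).tolist(),d['camera_matrix'].tolist(),d['k1'])
o=readout.get_obs();print(o)
E
```

```text
scene [[-0.27, 0.824, -0.498, 1.232], [0.963, 0.229, -0.143, 0.105], [-0.004, -0.518, -0.855, 1.185], [0.0, 0.0, 0.0, 1.0]] [[537.8906052648306, 0.0, 325.3800272586765], [0.0, 537.8906052648306, 235.7597250664064], [0.0, 0.0, 1.0]] 0.042060972249990225
top [[0.08, -0.972, 0.219, 0.33], [-0.997, -0.078, 0.019, -0.096], [-0.001, -0.22, -0.976, 1.312], [0.0, 0.0, 0.0, 1.0]] [[470.5159446451503, 0.0, 315.087117209859], [0.0, 470.5159446451503, 244.04169340187516], [0.0, 0.0, 1.0]] 0.0024210959267628326
{'time_s': 0.1, 'q': array([ 1.01067621e+00,  1.81456462e-01,  1.60788977e+00, -1.19373499e-05,
        1.35379948e+00, -2.06317199e-01]), 'dq': array([ 0.00130986, -0.00224963, -0.00150655,  0.00106609, -0.0005949 ,
        0.00186423]), 'joint_efforts': array([-1.31588799e-04, -4.45872259e+01, -3.52237737e+01, -3.49283673e-04,
        4.13151647e-03,  8.26219946e-06]), 'eef_pos': array([0.19896656, 0.53899065, 0.24948882]), 'eef_rot': array([-2.84944657e-04,  1.75978917e-01,  9.84393629e-01, -7.22382140e-04]), 'wrist_force': array([ 0.47735763,  0.06655526, -0.64704769]), 'torque': array([-0.04094986, -0.02384377, -0.07491441]), 'grasp_force': 0.0, 'opening': 0.9969777778695843}
```

View pics/scene0.png

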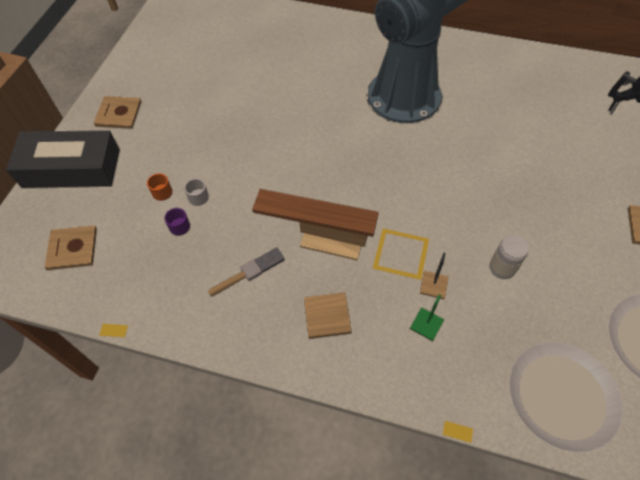

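View pics/top0.png

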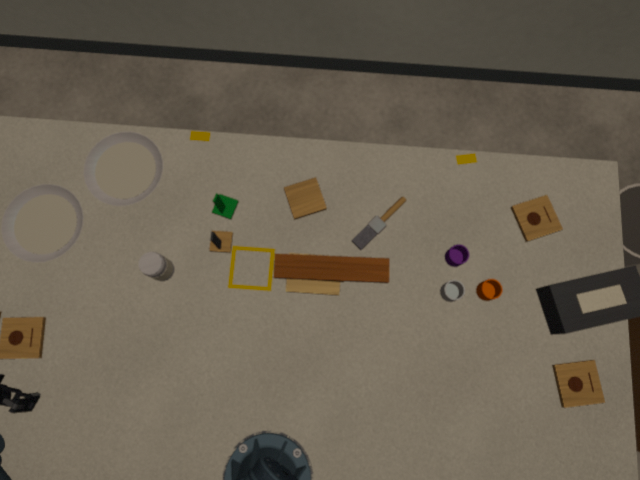

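Scene: plank from (256,200) to (377,222), yellow square at (402,254), gauge with pale foot at (435,283), grey cup at (196,192) near orange (159,187) and purple (177,222). Top: plank (275–389, 268), square (252,268), gauge (218,241), grey cup (452,291), tin (153,265).

```bash
cat > m.py <<'E'
from h import *
def cc(m,near):
    m=cv2.morphologyEx(m.astype(np.uint8),cv2.MORPH_OPEN,np.ones((2,2)))
    n,l,s,c=cv2.connectedComponentsWithStats(m)
    i=1+np.argmin(np.hypot(*(c[1:]-near).T)+1e3*(s[1:,4]<15));return l==i,s[i],c[i]
def rect(mask,d,z):
    c=max(cv2.findContours(mask.astype(np.uint8),0,cv2.CHAIN_APPROX_NONE)[0],key=cv2.contourArea)[:,0]
    P=plane(d,c,z)[:,:2];r=cv2.minAreaRect((P*1000).astype(np.float32));return r
E
python3 - <<'E'
from m import *
near={'top':dict(pl=(332,268),sq=(252,268),cup=(452,291),tin=(153,264),foot=(221,241)),'scene':dict(pl=(316,212),sq=(402,254),cup=(196,192),tin=(512,248),foot=(435,284))}
for n in near:
    d=pickle.load(open(f'pics/{n}0.png.pkl','rb'));h=cv2.cvtColor(d['color'],cv2.COLOR_RGB2HSV).astype(int);H,S,V=h[...,0],h[...,1],h[...,2]
    P=cloud(d);N=near[n]
    for k in N:
        u,v=N[k];print(n,k,'hsv',h[v,u],'P',np.round(P[v,u],3))
    m,s,c=cc((S>190)&(V>120)&(H>18)&(H<32),N['sq']);print('sq',s,c,rect(m,d,0))
    m,s,c=cc((abs(P[...,2]-.107)<.006)&(S>100),N['pl']);print('pl',s,c,rect(m,d,.107))
    m,s,c=cc((P[...,2]>.03)&(P[...,2]<.06)&(S<60),N['cup']);print('cup',s,c,rect(m,d,.05))
    m,s,c=cc((P[...,2]>.1)&(P[...,2]<.12)&(S<80),N['tin']);print('tin',s,c,rect(m,d,.11))
    u,v=N['foot'];w=slice(v-40,v+20),slice(u-25,u+25)
    m=(V[w]<75)&(P[w][...,2]>.02);q=P[w][m];print('strip',m.sum(),np.round(q[np.argsort(-q[:,2])[:8]],3).tolist())
    i=cv2.resize(cv2.cvtColor(d['color'][w],cv2.COLOR_RGB2BGR),None,fx=6,fy=6,interpolation=2)
    j=cv2.resize(cv2.cvtColor(d['color'][N['cup'][1]-35:N['cup'][1]+35,N['cup'][0]-40:N['cup'][0]+45],cv2.COLOR_RGB2BGR),(437,360),interpolation=2)
    cv2.imwrite(f'pics/c_{n}.png',np.hstack([i,j]))
a=cv2.imread('pics/c_scene.png');b=cv2.imread('pics/c_top.png');cv2.imwrite('pics/c.png',cv2.resize(np.vstack([a,b]),None,fx=.8,fy=.8))
E
```

```text
top pl hsv [ 14 203  88] P [ 0.541 -0.121  0.109]
top sq hsv [ 19  51 125] P [ 0.542  0.102 -0.001]
top cup hsv [ 30  18 129] P [ 0.521 -0.462  0.003]
top tin hsv [ 15  36 127] P [0.513 0.341 0.114]
top foot hsv [ 16 142  79] P [0.607 0.193 0.025]
sq [229 247  47  44 506] [252.29841897 268.83003953] ((539.7660522460938, 99.90707397460938), (118.8459243774414, 121.64395141601562), 0.39761337637901306)
pl [ 275  255  116   29 2765] [332.33851718 268.94358047] ((538.3281860351562, -122.96133422851562), (65.00473022460938, 298.30950927734375), 2.138214588165283)
cup [444 284  15  18  75] [448.36 294.4 ] ((504.1191101074219, -440.7549743652344), (52.88356399536133, 26.005945205688477), 33.77507019042969)
tin [140 253  25  24 460] [151.80652174 264.53913043] ((512.57080078125, 344.5333557128906), (61.14987564086914, 62.031593322753906), 9.265740394592285)
strip 200 [[0.588, 0.196, 0.131], [0.691, 0.202, 0.128], [0.599, 0.193, 0.127], [0.602, 0.196, 0.126], [0.605, 0.194, 0.126], [0.599, 0.196, 0.126], [0.586, 0.194, 0.126], [0.608, 0.194, 0.126]]
scene pl hsv [ 12 157 114] P [ 0.548 -0.114  0.111]
scene sq hsv [ 17  51 160] P [0.544 0.107 0.002]
scene cup hsv [ 11  35 161] P [ 0.506 -0.465  0.006]
scene tin hsv [ 12  34 164] P [0.524 0.346 0.111]
scene foot hsv [ 15 122 128] P [0.61  0.2   0.014]Traceback (most recent call last):
  File "<stdin>", line 8, in <module>
  File "m.py", line 5, in cc
    i=1+np.argmin(np.hypot(*(c[1:]-near).T)+1e3*(s[1:,4]<15));return l==i,s[i],c[i]
        ~~~~~~~~~^^^^^^^^^^^^^^^^^^^^^^^^^^^^^^^^^^^^^^^^^^^^
    return _wrapfunc(a, 'argmin', axis=axis, out=out, **kwds)
    return bound(*args, **kwds)
ValueError: attempt to get argmin of an empty sequence
```

Run:
```python
from m import *
near={'top':dict(sq=(252,268),cup=(452,291),foot=(218,240)),'scene':dict(sq=(402,254),cup=(196,192),foot=(435,275))}
ims=[]
for n in near:
    d=pickle.load(open(f'pics/{n}0.png.pkl','rb'));h=cv2.cvtColor(d['color'],cv2.COLOR_RGB2HSV).astype(int);H,S,V=h[...,0],h[...,1],h[...,2]
    P=cloud(d);N=near[n]
    m,s,c=cc((S>120)&(V>110)&(H>18)&(H<32),N['sq']);print('sq',s,rect(m,d,0))
    if n=='scene':
        m,s,c=cc((abs(P[...,2]-.108)<.007)&(S>90)&(P[...,0]<.65),(316,212));print('pl',s,rect(m,d,.107))
    u,v=N['cup'];w=slice(v-16,v+16),slice(u-16,u+16)
    m=(P[w][...,2]>.03)&(S[w]<75);q=P[w][m];print('cup3d',len(q),q[:,:2].min(0),q[:,:2].max(0),q[:,2].max())
    g=(q[:,2]>.04);c=cv2.minEnclosingCircle((q[g][:,:2]*1000).astype(np.float32));print(c)
    # stand foot / top points below plank
    m=(P[...,2]>.005)&(P[...,2]<.018)&(P[...,0]>.4)&(P[...,0]<.65)&(P[...,1]>-.2)&(P[...,1]<.03)&(S>70)
    q=P[m];print('foot',len(q),np.percentile(q,[1,99],axis=0).round(3).tolist())
    u,v=N['foot'];w2=slice(v-40,v+30),slice(u-40,u+40)
    a=lambda w:cv2.resize(cv2.cvtColor(d['color'][w],cv2.COLOR_RGB2BGR),(380,290),interpolation=2)
    ims.append(np.hstack([a(w2),a((slice(v-0,v+0) if 0 else slice(N['cup'][1]-35,N['cup'][1]+35),slice(N['cup'][0]-40,N['cup'][0]+40)))]))
cv2.imwrite('pics/c.png',np.vstack(ims))
```

```text
sq [229 247  47  45 689] ((539.524169921875, 100.58406066894531), (122.09830474853516, 125.1666259765625), 0.6733331084251404)
cup3d 163 [ 0.49030516 -0.4854656 ] [ 0.54566971 -0.42813028] 0.05634758570185272
((516.851806640625, -456.66436767578125), 29.048927307128906)
foot 735 [[0.482, -0.147, 0.006], [0.592, -0.001, 0.017]]
sq [374 230  56  50 674] ((541.806640625, 107.17682647705078), (120.9493179321289, 121.21578979492188), 0.6487876772880554)
pl [ 254  190  125   45 2790] ((545.5482177734375, -116.31033325195312), (66.90608978271484, 298.2530822753906), 2.0321812629699707)
cup3d 279 [ 0.48945896 -0.48414465] [ 0.54698761 -0.42508376] 0.0559075981300301
((519.2127685546875, -455.7744140625), 31.115535736083984)
foot 874 [[0.553, -0.145, 0.006], [0.593, 0.002, 0.018]]
```

View pics/c.png

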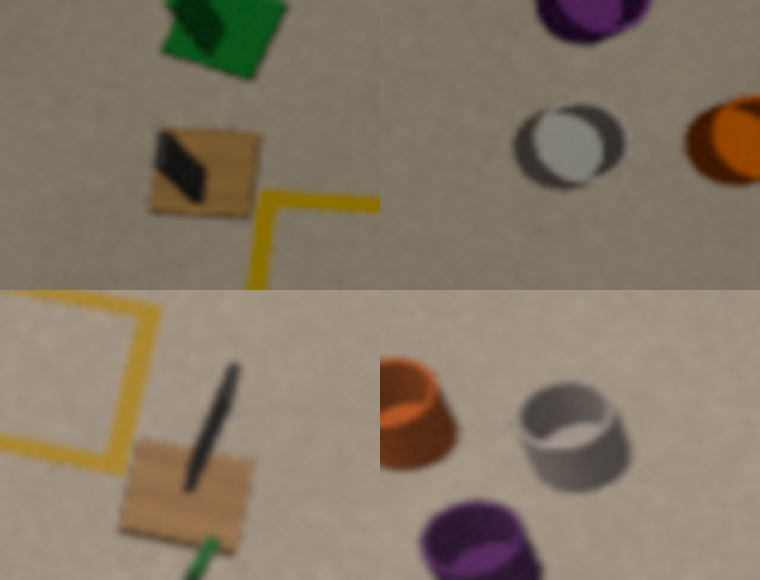

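Crops: strip on pale foot beside the square's outer corner (green look-alike next to it); grey cup upright with purple and orange ~100 mm away. Go toward the cup.

```bash
cat >> h.py <<'E'
from scipy.spatial.transform import Rotation as Ro
def to(x,y,z,yawdeg,frm=None):
    "shift (mm) & turn in current tool axes for tool-down, tool y axis at yaw"
    o=readout.get_obs();R=Ro.from_quat(np.roll(o['eef_rot'],-1)) if frm is None else frm[1]
    p=o['eef_pos'] if frm is None else frm[0]
    a=np.radians(yawdeg);yy=np.array([np.cos(a),np.sin(a),0]);zz=np.array([0,0,-1.]);T=Ro.from_matrix(np.c_[np.cross(yy,zz),yy,zz])
    print('shift',np.round(R.inv().apply(np.array([x,y,z])-p)*1000,1),'rot',np.round((R.inv()*T).as_rotvec(),3))
    return np.array([x,y,z]),T
E
python3 - <<'E'
from h import *
f=to(.47,.1,.25,57);to(.518,-.456,.2,45,f)
E
```

```text
shift [-4.063e+02 -3.179e+02 -2.000e-01] rot [-0.002 -0.     0.222]
shift [-343.1 -440.2   50. ] rot [0.    0.    0.209]
```

Emit:
{"fn": "play_rows", "kwargs": {
  "xyz": [
    [-45,-35,0],
    [-90,-71,0],
    [-135,-106,0],
    [-181,-141,0],
    [-226,-177,0],
    [-271,-212,0],
    [-316,-247,0],
    [-361,-283,0],
    [-406,-318,0],
    [-406,-318,0]
  ],
  "rot": [
    [0,0,0.02],
    [0,0,0.05],
    [0,0,0.07],
    [0,0,0.1],
    [0,0,0.12],
    [0,0,0.15],
    [0,0,0.17],
    [0,0,0.2],
    [0,0,0.222],
    [0,0,0.222]
  ],
  "grip": [1,1,1,1,1,1,1,1,1,1]
}}

```text
time_s: 1.35
eef_pos: [0.4713, 0.0972, 0.25]
eef_rot: [0.0, 0.287, 0.958, -0.0]
wrist_force: [0.0, 0.6, -0.5]
opening: 1.001
grasp_force: 0.0
```

Emit:
{"fn": "play_rows", "kwargs": {
  "xyz": [
    [-34,-44,5],
    [-69,-88,10],
    [-103,-132,15],
    [-137,-176,20],
    [-172,-220,25],
    [-206,-264,30],
    [-240,-308,35],
    [-290,-374,40],
    [-343,-440,50],
    [-343,-440,50]
  ],
  "rot": [
    [0,0,0.02],
    [0,0,0.05],
    [0,0,0.07],
    [0,0,0.1],
    [0,0,0.12],
    [0,0,0.15],
    [0,0,0.17],
    [0,0,0.2],
    [0,0,0.209],
    [0,0,0.209]
  ],
  "grip": [1,1,1,1,1,1,1,1,1,1]
}}

```text
time_s: 2.6
eef_pos: [0.5182, -0.4565, 0.1993]
eef_rot: [-0.0, 0.383, 0.924, 0.0]
wrist_force: [-0.0, -0.5, 0.1]
opening: 0.996
grasp_force: 0.0
```

Run:
```python
from m import *
for n in('scene','top'):
    d=grab(n,n+'1.png');
    if n=='scene': cv2.imwrite('pics/s1c.png',cv2.resize(cv2.imread('pics/scene1.png')[100:280,90:330],None,fx=3,fy=3,interpolation=2))
o=readout.get_obs();print(o['time_s'],o['eef_pos'],o['eef_rot']);to(.518,-.456,.028,45)
```

```text
2.7 [ 0.51733344 -0.45806197  0.19835524] [-7.37524557e-04  3.83695906e-01  9.23459207e-01  3.43172344e-05]
shift [  0.8   2.  170.4] rot [-0.001 -0.001 -0.002]
```

View pics/s1c.png

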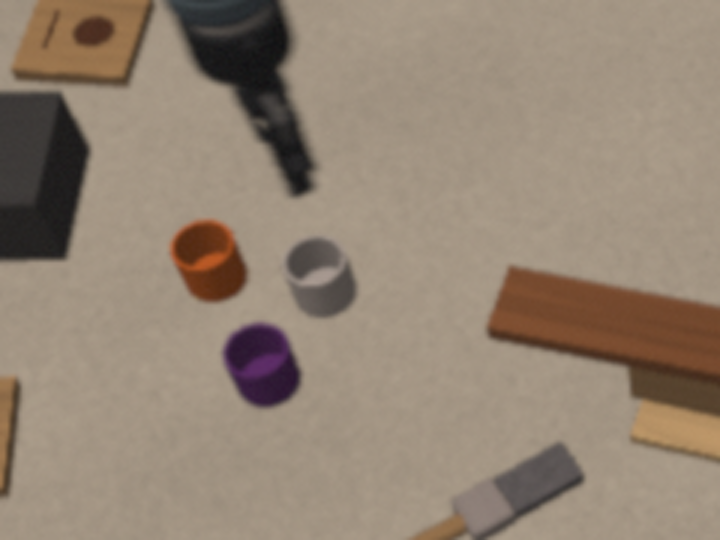

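Gripper hovers over the cup (crop 320,275), neighbours clear of the finger line. Descend and grip.

Emit:
{"fn": "play_rows", "kwargs": {
  "xyz": [
    [0,0,30],
    [0,0,60],
    [0,0,90],
    [0,0,115],
    [0,0,135],
    [0,0,150],
    [0,0,162],
    [0,0,170],
    [0,0,170],
    [0,0,170]
  ],
  "rot": [
    [0,0,0],
    [0,0,0],
    [0,0,0],
    [0,0,0],
    [0,0,0],
    [0,0,0],
    [0,0,0],
    [0,0,0],
    [0,0,0],
    [0,0,0]
  ],
  "grip": [1,1,1,1,1,1,1,1,1,1]
}}

```text
time_s: 3.95
eef_pos: [0.5183, -0.4559, 0.031]
eef_rot: [0.0, 0.382, 0.924, -0.0]
wrist_force: [-0.1, -0.6, 0.2]
opening: 1.0
grasp_force: 0.0
```

Emit:
{"fn": "play_rows", "kwargs": {
  "xyz": [
    [0,0,0],
    [0,0,0],
    [0,0,0],
    [0,0,0],
    [0,0,0],
    [0,0,0],
    [0,0,0],
    [0,0,0],
    [0,0,0],
    [0,0,0]
  ],
  "rot": [
    [0,0,0],
    [0,0,0],
    [0,0,0],
    [0,0,0],
    [0,0,0],
    [0,0,0],
    [0,0,0],
    [0,0,0],
    [0,0,0],
    [0,0,0]
  ],
  "grip": [0,0,0,0,0,0,0,0,0,0]
}}

```text
time_s: 5.2
eef_pos: [0.5185, -0.4561, 0.0314]
eef_rot: [0.001, 0.382, 0.924, -0.0]
wrist_force: [-0.1, 0.6, 5.7]
opening: 0.648
grasp_force: 63.8
```

Run:
```python
from h import *
f=to(.518,-.456,.25,45);to(.54,.103,.25,2,f)
```

```text
shift [  -0.    -0.4 -218.6] rot [-0.     0.002  0.001]
shift [379.7 410.8   0. ] rot [0.   0.   0.75]
```

Emit:
{"fn": "play_rows", "kwargs": {
  "xyz": [
    [0,0,-10],
    [0,0,-30],
    [0,0,-60],
    [0,0,-90],
    [0,0,-120],
    [0,0,-150],
    [0,0,-180],
    [0,0,-210],
    [0,0,-220],
    [0,0,-220]
  ],
  "rot": [
    [0,0,0],
    [0,0,0],
    [0,0,0],
    [0,0,0],
    [0,0,0],
    [0,0,0],
    [0,0,0],
    [0,0,0],
    [0,0,0],
    [0,0,0]
  ],
  "grip": [0,0,0,0,0,0,0,0,0,0]
}}

```text
time_s: 6.45
eef_pos: [0.5181, -0.4555, 0.2512]
eef_rot: [0.001, 0.382, 0.924, -0.0]
wrist_force: [-0.6, 0.1, -1.0]
opening: 0.649
grasp_force: 63.5
```

Emit:
{"fn": "play_rows", "kwargs": {
  "xyz": [
    [20,22,0],
    [60,65,0],
    [105,114,0],
    [150,162,0],
    [195,211,0],
    [240,260,0],
    [285,308,0],
    [325,352,0],
    [360,390,0],
    [380,411,0]
  ],
  "rot": [
    [0,0,0.04],
    [0,0,0.12],
    [0,0,0.21],
    [0,0,0.3],
    [0,0,0.39],
    [0,0,0.48],
    [0,0,0.57],
    [0,0,0.65],
    [0,0,0.71],
    [0,0,0.75]
  ],
  "grip": [0,0,0,0,0,0,0,0,0,0]
}}

```text
time_s: 7.7
eef_pos: [0.5382, 0.107, 0.2486]
eef_rot: [-0.001, 0.694, 0.72, -0.001]
wrist_force: [0.3, 0.5, -1.2]
opening: 0.654
grasp_force: 63.6
```

Run:
```python
from m import *
o=readout.get_obs();print(o['time_s'],o['eef_pos'],o['opening'],o['grasp_force']);to(.54,.103,.032,2)
d=grab('scene','scene2.png');t=grab('top','top2.png')
a=cv2.imread('pics/scene2.png')[130:330,300:500];b=cv2.imread('pics/top2.png')[170:370,160:360]
cv2.imwrite('pics/s2c.png',cv2.resize(np.hstack([a,b]),(800,400),interpolation=2))
```

```text
7.7 [0.5381687  0.10698885 0.24856679] 0.6540323019289016 63.557630851864815
shift [ -4.2   2.3 216.6] rot [-0.003 -0.001  0.002]
```

View pics/s2c.png

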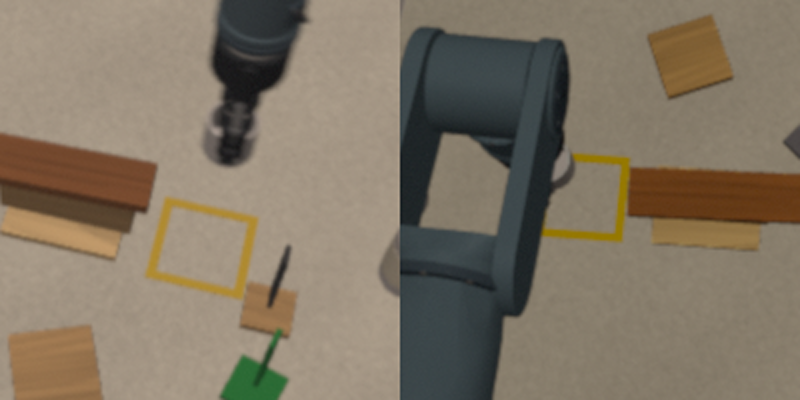

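Cup is held (crop left 230,140), clear of the square's surroundings. Lower it.

Emit:
{"fn": "play_rows", "kwargs": {
  "xyz": [
    [-1,0,30],
    [-2,1,70],
    [-3,1,110],
    [-3,1,145],
    [-3,1,175],
    [-3,1,195],
    [-3,1,207],
    [-3,1,214],
    [-3,1,218],
    [-3,1,219]
  ],
  "rot": [
    [0,0,0],
    [0,0,0],
    [0,0,0],
    [0,0,0],
    [0,0,0],
    [0,0,0],
    [0,0,0],
    [0,0,0],
    [0,0,0],
    [0,0,0]
  ],
  "grip": [0,0,0,0,0,0,0,0,0,0]
}}

```text
time_s: 9.05
eef_pos: [0.541, 0.101, 0.0316]
eef_rot: [0.0, 0.694, 0.72, 0.0]
wrist_force: [0.3, 0.8, -0.9]
opening: 0.648
grasp_force: 63.6
```

Run:
```python
from m import *
d=grab('scene','scene3.png');o=readout.get_obs();print(o['eef_pos'],o['wrist_force'])
cv2.imwrite('pics/s3c.png',cv2.resize(cv2.imread('pics/scene3.png')[150:310,320:500],None,fx=3.5,fy=3.5,interpolation=2))
```

```text
[0.54107446 0.10097311 0.03167446] [ 0.3735789  -0.7120043  -0.10604675]
```

View pics/s3c.png

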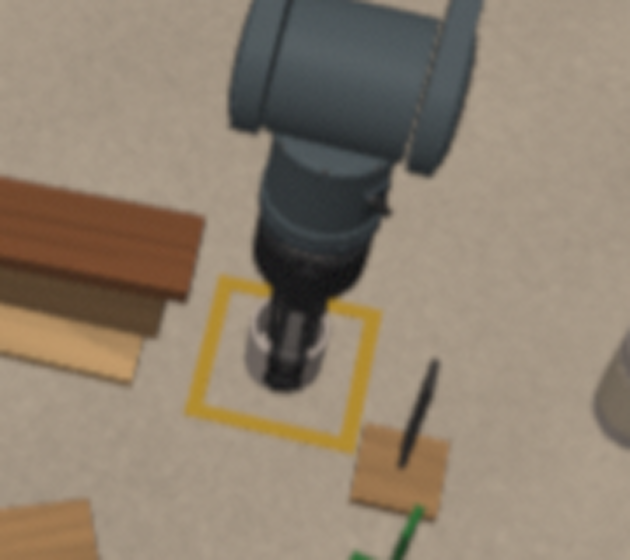

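The cup sits at crop (285,365), at the square's middle. Release.

Emit:
{"fn": "play_rows", "kwargs": {
  "xyz": [
    [0,0,1],
    [0,0,1],
    [0,0,1],
    [0,0,1],
    [0,0,1],
    [0,0,1],
    [0,0,1],
    [0,0,1],
    [0,0,1],
    [0,0,1]
  ],
  "rot": [
    [0,0,0],
    [0,0,0],
    [0,0,0],
    [0,0,0],
    [0,0,0],
    [0,0,0],
    [0,0,0],
    [0,0,0],
    [0,0,0],
    [0,0,0]
  ],
  "grip": [0,0.8,1,1,1,1,1,1,1,1]
}}

```text
time_s: 10.35
eef_pos: [0.5407, 0.101, 0.0303]
eef_rot: [0.0, 0.694, 0.72, 0.0]
wrist_force: [-0.3, 0.3, -0.1]
opening: 0.999
grasp_force: 0.0
```

Emit:
{"fn": "play_rows", "kwargs": {
  "xyz": [
    [0,0,-5],
    [0,0,-20],
    [0,0,-45],
    [0,0,-75],
    [0,0,-105],
    [0,0,-135],
    [0,0,-160],
    [0,0,-175],
    [0,0,-180],
    [0,0,-180]
  ],
  "rot": [
    [0,0,0],
    [0,0,0],
    [0,0,0],
    [0,0,0],
    [0,0,0],
    [0,0,0],
    [0,0,0],
    [0,0,0],
    [0,0,0],
    [0,0,0]
  ],
  "grip": [1,1,1,1,1,1,1,1,1,1]
}}

```text
time_s: 11.6
eef_pos: [0.5405, 0.101, 0.21]
eef_rot: [-0.0, 0.694, 0.72, -0.0]
wrist_force: [-0.2, -0.5, -0.8]
opening: 1.001
grasp_force: 0.0
```

Run:
```python
from m import *
for n in('scene','top'):
    d=grab(n,n+'4.png');P=cloud(d);S=cv2.cvtColor(d['color'],cv2.COLOR_RGB2HSV)[...,1]
    q=P[(abs(P[...,0]-.54)<.05)&(abs(P[...,1]-.103)<.05)&(P[...,2]>.038)&(P[...,2]<.07)&(S<80)]
    print(n,len(q),cv2.minEnclosingCircle((q[:,:2]*1000).astype(np.float32)) if len(q) else'')
    m=(abs(P[...,2]-.109)<.008)&(abs(P[...,0]-.54)<.06)&(P[...,1]<.05)&(P[...,1]>-.3)&(S>80)
    print('pl3d',P[m].mean(0)); print(rect(cc(m,(316,212) if n=='scene' else (332,268))[0],d,.107))
to(.542,-.14,.2,2)
```

```text
scene 184 ((542.4107666015625, 102.28446960449219), 29.055408477783203)
pl3d [ 0.54366114 -0.11741979  0.10799865]
((545.4580078125, -116.06047058105469), (68.6180191040039, 298.8032531738281), 2.018732786178589)
top 84 ((540.40576171875, 100.4595947265625), 27.578351974487305)
pl3d [ 0.54102405 -0.12036617  0.10692922]
((538.548828125, -123.0025634765625), (64.56587982177734, 298.4084167480469), 2.1383986473083496)
shift [-240.9   -6.7    9.2] rot [-0.002 -0.     0.001]
```

Emit:
{"fn": "play_rows", "kwargs": {
  "xyz": [
    [-20,0,0],
    [-60,-1,0],
    [-100,-1,0],
    [-140,-1,0],
    [-180,-1,0],
    [-215,-1,0],
    [-235,-1,0],
    [-241,-1,0],
    [-241,-1,0],
    [-241,-1,0]
  ],
  "rot": [
    [0,0,0],
    [0,0,0],
    [0,0,0],
    [0,0,0],
    [0,0,0],
    [0,0,0],
    [0,0,0],
    [0,0,0],
    [0,0,0],
    [0,0,0]
  ],
  "grip": [1,1,1,1,1,1,1,1,1,1]
}}

```text
time_s: 12.95
eef_pos: [0.5483, -0.1388, 0.2102]
eef_rot: [-0.0, 0.694, 0.72, 0.0]
wrist_force: [0.2, -0.2, 0.3]
opening: 1.001
grasp_force: 0.0
```

Run:
```python
from m import *
o=readout.get_obs();print(o['eef_pos']);to(.5428,-.14,.098,2)
d=grab('scene','scene5.png');d=grab('top','top5.png')
a=cv2.imread('pics/scene5.png')[130:290,220:420];b=cv2.imread('pics/top5.png')[190:350,220:420]
cv2.imwrite('pics/s5c.png',cv2.resize(np.hstack([a,b]),(800,320),interpolation=2))
```

```text
[ 0.5483311  -0.13877842  0.21017476]
shift [ -1.1  -5.5 112.2] rot [-0.    -0.     0.002]
```

View pics/s5c.png

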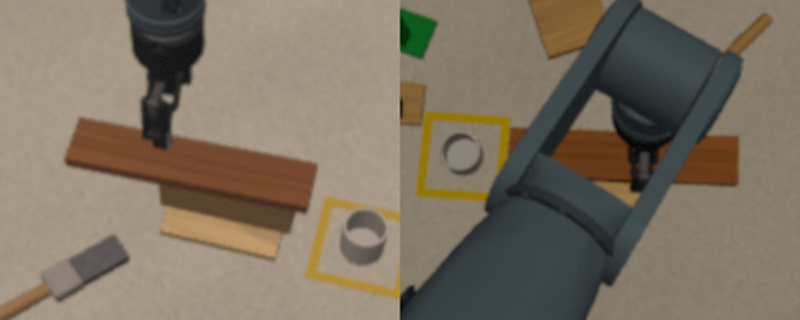

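Gripper is over the plank (left crop 157,130), cup upright in the square. Lower with the 5 mm sideways correction.

Emit:
{"fn": "play_rows", "kwargs": {
  "xyz": [
    [0,-3,10],
    [0,-6,25],
    [0,-6,40],
    [0,-6,55],
    [0,-6,68],
    [0,-6,76],
    [0,-6,82],
    [0,-6,88],
    [0,-6,92],
    [0,-6,94]
  ],
  "rot": [
    [0,0,0],
    [0,0,0],
    [0,0,0],
    [0,0,0],
    [0,0,0],
    [0,0,0],
    [0,0,0],
    [0,0,0],
    [0,0,0],
    [0,0,0]
  ],
  "grip": [1,1,1,1,1,1,1,1,1,1]
}}

```text
time_s: 14.3
eef_pos: [0.5424, -0.1401, 0.1162]
eef_rot: [0.0, 0.694, 0.72, 0.0]
wrist_force: [0.0, 0.3, -0.2]
opening: 0.999
grasp_force: 0.0
```

Emit:
{"fn": "play_rows", "kwargs": {
  "xyz": [
    [0,0,3],
    [0,0,6],
    [0,0,9],
    [0,0,12],
    [0,0,15],
    [0,0,18],
    [0,0,20],
    [0,0,20],
    [0,0,20],
    [0,0,20]
  ],
  "rot": [
    [0,0,0],
    [0,0,0],
    [0,0,0],
    [0,0,0],
    [0,0,0],
    [0,0,0],
    [0,0,0],
    [0,0,0],
    [0,0,0],
    [0,0,0]
  ],
  "grip": [1,1,1,1,1,1,1,1,1,1]
}}

```text
time_s: 15.55
eef_pos: [0.5425, -0.1401, 0.0964]
eef_rot: [0.0, 0.694, 0.72, 0.0]
wrist_force: [0.2, -1.0, 0.3]
opening: 0.998
grasp_force: 0.0
```

Run:
```python
from m import *
d=grab('scene','scene6.png');d=grab('top','top6.png');to(.5428,-.14,.098,2)
a=cv2.imread('pics/scene6.png')[130:290,220:420];b=cv2.imread('pics/top6.png')[190:350,220:420]
cv2.imwrite('pics/s6c.png',cv2.resize(np.hstack([a,b]),(800,320),interpolation=2))
```

```text
shift [ 0.1  0.4 -1.6] rot [0.    0.    0.001]
```

View pics/s6c.png

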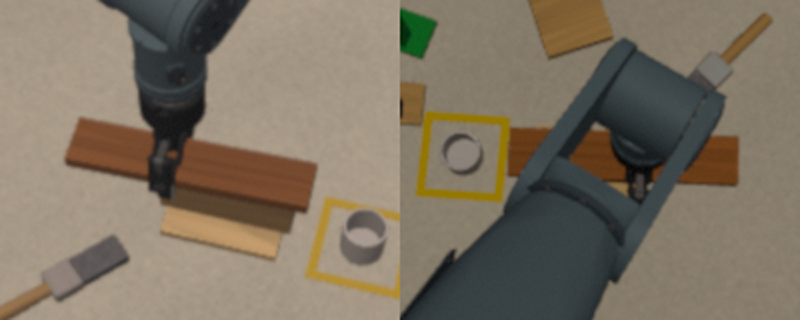

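Fingers straddle the plank cleanly (left crop 165,175), no contact force. Close.

Emit:
{"fn": "play_rows", "kwargs": {
  "xyz": [
    [0,0,0],
    [0,0,0],
    [0,0,0],
    [0,0,0],
    [0,0,0],
    [0,0,0],
    [0,0,0],
    [0,0,0],
    [0,0,0],
    [0,0,0]
  ],
  "rot": [
    [0,0,0],
    [0,0,0],
    [0,0,0],
    [0,0,0],
    [0,0,0],
    [0,0,0],
    [0,0,0],
    [0,0,0],
    [0,0,0],
    [0,0,0]
  ],
  "grip": [0,0,0,0,0,0,0,0,0,0]
}}

```text
time_s: 16.9
eef_pos: [0.5427, -0.1403, 0.0967]
eef_rot: [0.0, 0.694, 0.72, 0.0]
wrist_force: [-0.4, 0.4, 5.7]
opening: 0.738
grasp_force: 66.8
```

Run:
```python
from m import *
# distance plank end -> strip along 2deg axis, both views
ax=np.array([-np.sin(.036),np.cos(.036)])
for n in('scene','top'):
    d=pickle.load(open(f'pics/{n}0.png.pkl','rb'));P=cloud(d);h=cv2.cvtColor(d['color'],cv2.COLOR_RGB2HSV).astype(int)
    m=(abs(P[...,2]-.109)<.008)&(abs(P[...,0]-.54)<.06)&(P[...,1]<.06)&(P[...,1]>-.3)&(h[...,1]>80)
    c=max(cv2.findContours(cc(m,(316,212) if n=='scene' else (332,268))[0].astype(np.uint8),0,1)[0],key=cv2.contourArea)[:,0]
    s=plane(d,c,.107)[:,:2]@ax;e=np.sort(s)
    r=rect(m,d,.107);ctr=np.array(r[0])/1000@ax
    u,v=(221,241) if n=='top' else (435,275);w=np.zeros((480,640),bool);w[v-25:v+20,u-25:u+25]=1
    g=w&(h[...,2]<(60 if n=='top' else 75))&(h[...,1]<150);g=cc(g,(216,240) if n=='top' else (440,268))[0]
    vs,us=np.nonzero(g);print(n,g.sum(),us.min(),us.max(),vs.min(),vs.max())
    # top edge: topmost mask rows (scene) / leftmost cols (top)
    if n=='scene':
        k=vs<=vs.min()+2
    else: k=us<=us.min()+2
    t=plane(d,np.c_[us[k],vs[k]],.12).mean(0)
    print('strip top',t.round(4),'along',t[:2]@ax,'foot3d-y',np.median((P[g]@np.r_[ax,0])),'plank end',e[-10:].round(4)[[0,5,9]],ctr+.15,'go',t[:2]@ax-ctr-.15)
    # plank edge yaw and tail/foot of stand
```

```text
scene 58 436 444 259 280
strip top [0.6024 0.1991 0.12  ] along 0.17725150709336704 foot3d-y 0.17708707349919514 plank end [0.0127 0.0133 0.0138] 0.011332612639939205 go 0.1659188944534278
top 96 212 221 233 248
strip top [0.5932 0.193  0.12  ] along 0.1714886776222483 foot3d-y 0.17185549384396553 plank end [0.0059 0.0064 0.0069] 0.010371622458050317 go 0.16111705516419797
```

Emit:
{"fn": "play_rows", "kwargs": {
  "xyz": [
    [4,0,0],
    [12,0,0],
    [22,0,0],
    [33,0,0],
    [44,0,0],
    [55,0,0],
    [66,0,0],
    [74,0,0],
    [79,0,0],
    [80,0,0]
  ],
  "rot": [
    [0,0,0],
    [0,0,0],
    [0,0,0],
    [0,0,0],
    [0,0,0],
    [0,0,0],
    [0,0,0],
    [0,0,0],
    [0,0,0],
    [0,0,0]
  ],
  "grip": [0,0,0,0,0,0,0,0,0,0]
}}

```text
time_s: 18.15
eef_pos: [0.5398, -0.0598, 0.0967]
eef_rot: [0.001, 0.694, 0.72, -0.0]
wrist_force: [0.4, -5.9, 4.8]
opening: 0.738
grasp_force: 67.1
```

Emit:
{"fn": "play_rows", "kwargs": {
  "xyz": [
    [4,0,0],
    [12,0,0],
    [22,0,0],
    [33,0,0],
    [44,0,0],
    [55,0,0],
    [66,0,0],
    [74,0,0],
    [79,0,0],
    [80,0,0]
  ],
  "rot": [
    [0,0,0],
    [0,0,0],
    [0,0,0],
    [0,0,0],
    [0,0,0],
    [0,0,0],
    [0,0,0],
    [0,0,0],
    [0,0,0],
    [0,0,0]
  ],
  "grip": [0,0,0,0,0,0,0,0,0,0]
}}

```text
time_s: 19.4
eef_pos: [0.5366, 0.0202, 0.0966]
eef_rot: [0.0, 0.694, 0.72, -0.0]
wrist_force: [1.0, -4.3, 6.3]
opening: 0.738
grasp_force: 67.0
```

Run:
```python
from m import *
ax=np.array([-np.sin(.036),np.cos(.036)]);lat=np.array([ax[1],-ax[0]])
o=readout.get_obs();print(o['eef_pos'],o['eef_rot'],o['wrist_force'],o['torque'])
for n in('scene','top'):
    d=grab(n,n+'7.png');P=cloud(d);h=cv2.cvtColor(d['color'],cv2.COLOR_RGB2HSV).astype(int)
    m=(P[...,2]>.095)&(P[...,2]<.12)&(abs(P[...,0]-.54)<.05)&(P[...,1]>.05)&(P[...,1]<.3)&(h[...,1]>80)
    q=P[m];print(n,len(q),'end 3d',np.percentile(q[:,:2]@ax,[98,99.5]),'z fit (slope along, across)',np.linalg.lstsq(np.c_[q[:,:2]@ax,q[:,:2]@lat,np.ones(len(q))],q[:,2],rcond=None)[0],q[:,2].mean())
    c=max(cv2.findContours(m.astype(np.uint8),0,1)[0],key=cv2.contourArea)[:,0]
    Q=plane(d,c,.107)[:,:2];print('end by ray',np.sort(Q@ax)[-8:].round(4),'lat',(Q@lat).min(),(Q@lat).max())
a=cv2.imread('pics/scene7.png')[170:310,320:470];b=cv2.imread('pics/top7.png')[190:330,170:320]
cv2.imwrite('pics/s7c.png',cv2.resize(np.hstack([a,b]),(800,373),interpolation=2))
```

```text
[0.53659417 0.02017703 0.09660086] [ 4.88115730e-04  6.93857912e-01  7.20111728e-01 -2.42199581e-04] [ 1.00490793 -4.33406285  6.3228745 ] [-0.92826022 -0.09719456  0.01465964]
scene 1519 end 3d [0.16791688 0.17004478] z fit (slope along, across) [-0.00394134 -0.04370155  0.13095009] 0.10693600806876624
end by ray [0.1701 0.1702 0.1703 0.1705 0.1706 0.1707 0.1708 0.1709] lat 0.5046344704304698 0.576726845244237
top 514 end 3d [0.168485   0.17427681] z fit (slope along, across) [-0.00439664 -0.0019198   0.10810376] 0.10672665068319405
end by ray [0.1102 0.1115 0.1121 0.1123 0.1141 0.1143 0.1145 0.1167] lat 0.5039518274599667 0.5577747715617289
```

View pics/s7c.png

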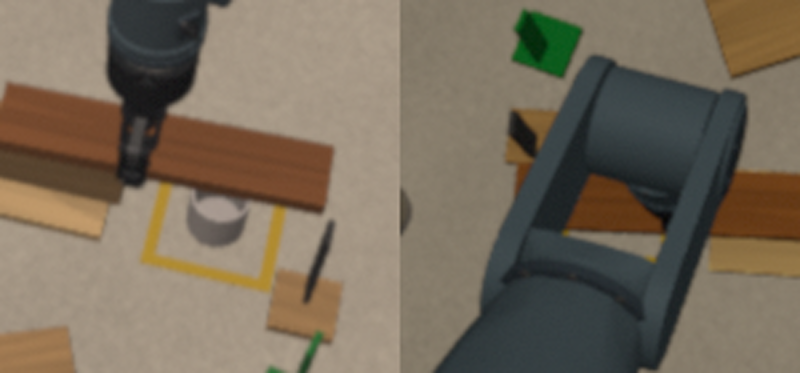

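Plank is flat over the cup (left crop end at 330,180), strip at (320,260), a few mm still to go. Measure the remainder.

Run:
```python
from m import *
ax=np.array([-np.sin(.036),np.cos(.036)]);lat=np.array([ax[1],-ax[0]])
for n in('scene','top'):
    d=pickle.load(open(f'pics/{n}7.png.pkl','rb'));h=cv2.cvtColor(d['color'],cv2.COLOR_RGB2HSV).astype(int);H,S,V=[h[...,i] for i in range(3)]
    u0,v0=(440,265) if n=='scene' else (216,240)
    w=np.zeros((480,640),bool);w[v0-18:v0+25,u0-14:u0+14]=1
    red=(S>(130 if n=='scene' else 165))&(H<16)
    print(n,'red px hsv eg',h[235,440] if n=='scene' else h[265,220])
    if n=='scene':
        rows=range(224,246,2)   # end edge: rightmost red in row
        e=[(max(np.nonzero(red[v,420:460])[0]+420,default=0),v) for v in rows]
    else:
        e=[(min(np.nonzero(red[v,195:235])[0]+195,default=0),v) for v in range(253,276,2)]
    Q=plane(d,np.array(e)+[(.5 if n=='scene' else -.5),0],.107)
    print([tuple(map(int,x)) for x in e]);print('end along',(Q[:,:2]@ax).round(4),'lat',(Q[:,:2]@lat).round(3)[[0,-1]])
    g=w&(V<(75 if n=='scene' else 60))&(S<150);g=cc(g,(u0,v0))[0];vs,us=np.nonzero(g)
    # strip centreline runs between bottom (z~.012) and top (z=.124)
    if n=='scene':
        for v in range(vs.min(),vs.max()+1,3): print(v,us[vs==v].min(),us[vs==v].max())
        t=vs<=vs.min()+1
    else: t=us<=us.min()+1
    T=plane(d,np.c_[us[t],vs[t]],.122).mean(0);b=(vs>=vs.max()-1) if n=='scene' else (us>=us.max()-1)
    B=plane(d,np.c_[us[b],vs[b]],.014).mean(0);print('strip top',T[:2]@ax,T[:2]@lat,'bottom',B[:2]@ax,B[:2]@lat)
```

```text
scene red px hsv eg [ 11 155 117]
[(437, 224), (443, 226), (443, 228), (443, 230), (442, 232), (442, 234), (442, 236), (442, 238), (441, 240), (441, 242), (441, 244)]
end along [0.1536 0.168  0.1687 0.1694 0.1678 0.1685 0.1692 0.1699 0.1683 0.169
 0.1697] lat [0.508 0.56 ]
259 443 444
262 442 443
265 441 443
268 440 441
271 438 440
274 437 439
277 436 438
280 436 437
strip top 0.17759732975254777 0.6089117810955054 bottom 0.1798774406119655 0.6042691643309231
top red px hsv eg [98 52 73]
[(215, 253), (214, 255), (214, 257), (214, 259), (0, 261), (0, 263), (0, 265), (0, 267), (0, 269), (234, 271), (233, 273), (233, 275)]
end along [0.1674 0.1695 0.169  0.1685 0.7244 0.7234 0.7224 0.7214 0.7204 0.1139
 0.116  0.1156] lat [0.562 0.507]
strip top 0.17232302701414987 0.5980884892732762 bottom 0.1716790393117591 0.6027055995697701
```

Emit:
{"fn": "play_rows", "kwargs": {
  "xyz": [
    [1,0,0],
    [2,0,0],
    [4,0,0],
    [5,0,0],
    [6,0,0],
    [6.5,0,0],
    [6.5,0,0],
    [6.5,0,0],
    [6.5,0,0],
    [6.5,0,0]
  ],
  "rot": [
    [0,0,0],
    [0,0,0],
    [0,0,0],
    [0,0,0],
    [0,0,0],
    [0,0,0],
    [0,0,0],
    [0,0,0],
    [0,0,0],
    [0,0,0]
  ],
  "grip": [0,0,0,0,0,0,0,0,0,0]
}}

```text
time_s: 20.75
eef_pos: [0.5363, 0.0264, 0.0965]
eef_rot: [0.0, 0.694, 0.72, -0.0]
wrist_force: [0.4, -4.2, 5.1]
opening: 0.74
grasp_force: 67.0
```

Run:
```python
from m import *
grab('scene','scene8.png');grab('top','top8.png')
a=cv2.imread('pics/scene8.png')[210:300,390:465];b=cv2.imread('pics/top8.png')[220:310,190:265]
cv2.imwrite('pics/s8c.png',cv2.resize(np.hstack([a,b]),(800,480),interpolation=2))
```

```text
(no output)
```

View pics/s8c.png

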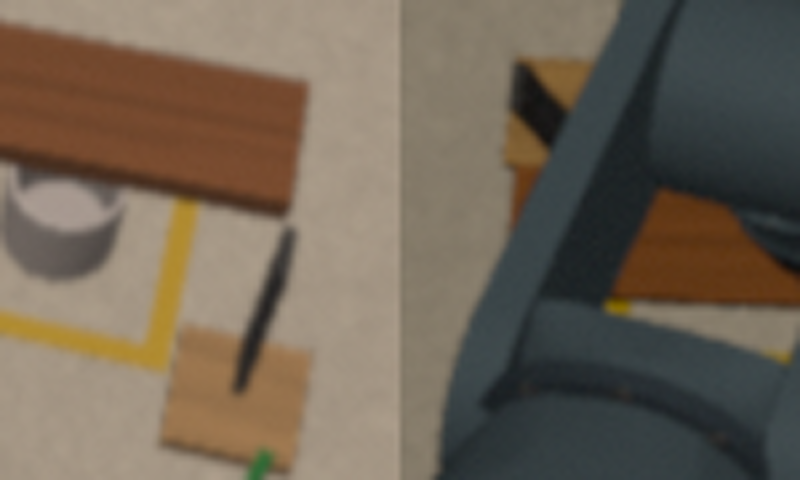

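The plank's end line, extended, meets the strip at the plank's height (left crop, about (282,254)). The plank is held and flat, and the cup is upright in the square.

```bash
python3 -c "
from bench import ctrl;print(ctrl.hand_in())"
```

```text
the job is handed in; nothing more can be done
None
```

I handed the job in at about 21 s of the 54 s allowed; the hand-in returned no verdict. The last pictures show the cup released upright in the taped square and the plank held flat on the stand, its end level with the strip to within a few millimetres (limit 8 mm).

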